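# Put the reloaded label printer back into service

### The job

The label printer on the desk has just been given a new roll. Push its raised lid down until it is fully shut, then switch the printer on by pressing the raised rear end of the rocker switch on its right-hand side, and only then press the long feed key on the front panel fully down and let it come up again. Do not press the small round pause key, do not pull the lid up any further, and leave the mug, tape, spare roll and stapler where they are.

Things in the scene. Friction and masses are not known exactly. Their poses are not given: they have to be found in the camera images.
- printer: white label printer fixed to the desk, 230 mm deep (x) by 230 wide (y), 158 high with the lid shut; front deck 60 deep, 125 high with the key panel; behind it, left: roll bay under a grey lid with clear window; right: white block 75 wide, 150 high with the black rocker on top. Origin: centre of its underside; x points from front (robot's side) to rear, y to its left, z up
- lid (a joint): angle of the lid (rad): 0 is fully shut (a hard stop), grows as it opens upward about its rear edge; starts between 0.4 and 0.85; stiff friction hinge, the lid stays where it is left and goes down with 1 to 4 N at its front edge
- lid_hinge (a point): centre of the lid's hinge line, at the rear of the lid, 150 mm above the desk; the hinge runs along the printer's y; the lid reaches 152 mm forward of it and is 148 mm wide; its top face lies 8 mm above the hinge line when shut
- lid_press (a point): point on the lid's top face, on its centre line, 138 mm from the hinge and 14 mm short of the free front edge; moves with the lid: a good place to push
- power (a joint): angle of the rocker switch (rad): 0 is off, front end down and rear end raised; 0.34 is on, rear end down; it turns about the printer's y and snaps over centre: if let go before half way (0.17) it springs back, past it it goes home and stays; needs about 2 to 4 N; hard stops at both ends
- power_rear (a point): on the top face of the rocker's rear half, 14 mm behind its axis; moves with the rocker. The rocker is black, 40 mm long (printer's x), 28 mm wide; its top has a shallow V so the half that is down lies level; this point sinks about 5 mm on pressing, and the pressed half still stands some 11 mm above the block round it
- feed (a joint): travel of the feed key (m): 0 up, 0.005 fully down; springs back; 1.5 N to start, 4 N fully down
- feed_top (a point): centre of the top of the feed key, the long white key on the right of the front panel, 40 mm long (printer's y) by 20 mm, standing 9 mm above the deck when up; moves with it
- pause (a joint): travel of the pause key (m): 0 up, 0.005 fully down; not to be pressed
- pause_top (a point): centre of the top of the pause key, the small round white key (18 mm across, 9 mm above the deck) on the left of the front panel, 110 mm from the feed key
- mug: white loose mug, 80 mm across, 92 mm high, beside the printer; origin: centre of its underside
- tape: loose roll of brown packing tape lying flat, 100 mm across, 48 mm high; origin: centre of its underside
- spare: loose spare roll of paper labels standing on end, 64 mm across, 60 mm high; origin: centre of its underside
- stapler: loose black stapler, 130 mm long (its x), 36 mm wide, about 54 mm high; origin: centre of its underside

How it is judged:
On the way, in this order (a step that is already met when the one before it is completed fails the run):
1. the lid is fully shut (value of joint lid below 0.04 rad), for 0.2 s.
2. the rocker is switched on, rear end down (value of joint power above 0.27 rad), for 0.1 s.
3. the feed key is pressed down (value of joint feed above 0.0035 m), for 0.05 s.
At the end, for the whole second after the job is handed in: lid shut (within 0.04 rad), rocker on (over 0.27 rad), feed and pause keys up (within 1 mm), mug, tape, spare roll and stapler within 20 mm of where they stood (value of joint lid below 0.04 rad and value of joint power above 0.27 rad and value of joint each of feed, pause below 0.001 m and distance of each of mug, tape, spare, stapler from where it was at the start of the episode below 0.02 m); the robot touches nothing.
It fails at once if the printer is switched on while the lid is still open (value of joint power above 0.17 rad and value of joint lid above 0.08 rad).
It fails at once if the feed key is pressed while the printer is off or the lid open (value of joint feed above 0.002 m and (value of joint power below 0.17 rad or value of joint lid above 0.08 rad)).
It fails at once if the pause key is pressed (value of joint pause above 0.002 m).
It fails at once if the lid is pulled up further (value of joint lid above 0.95 rad).
It fails at once if the mug, tape, spare roll or stapler is pushed away or lifted (distance of any of mug, tape, spare, stapler from where it was at the start of the episode above 0.02 m).
It also fails if it takes over 45 s, if anything falls off the work surface, if the arm or the gripper's body presses on something with over 40 N, if the wrist force passes 120 N, or if a joint passes its speed limit or range.

### The arm

A 7-joint arm with a two-finger parallel gripper is mounted at the origin on the work surface. World frame = base frame: x ahead of the robot, y to its left, z up, the work surface at z = 0. Lengths are in m, angles in rad, forces in N, time in s.
With the tool pointing down it reaches from about 0.425 to 0.875 m from the base axis. Payload 4.7 kg.
Tool frame: the origin (TCP) lies between the finger pads; the fingertips stand 19 mm ahead of it and the grasp point (between the pads) is the TCP (ctrl.tip_extent is the distance from the TCP to the fingertips, in m); z points along the fingers, y is the line along which they close (so a half turn about z gives the same grasp; the last joint's range is limited). The gripper opens to 87 mm and grips with 3 to 60 N. Pads are 19 mm wide; open, the fingers measure 117 mm over their backs; the gripper's body (75 mm by 190 mm) begins 51 mm behind the grasp point.
Start: joints at [1.189, 0.321, -0.07, 1.45, 0.023, 1.371, -0.057], TCP at [0.251, -0.6, 0.242] pointing down, gripper open.
Joint ranges: [-2.86, 2.86], [-0.3, 2.09], [-1.38, 1.24], [0.06, 2.45], [-1.56, 4.7], [0.09, 2.05], [-2.69, 2.69]. Speed limits (rad/s): [2.57, 2.57, 3.14, 3.14, 3.14, 3.14, 3.14].

### API

Orientations are given as a rotation vector (axis times angle).
In Python, from bench import ctrl gives the robot as it stands.
- The arm moves only by the shell command python3 -m crank 'ROWS' [OPENING] [FORCE]. ROWS is JSON, a list of rows, each an object of numbers: "tx", "ty", "tz": the shift along the tool's x, y, z in mm; "turn": the turn about the tool's z in units of 5 degrees (1.0 is 5 degrees). In form: [{"tx": .., "ty": .., "tz": .., "turn": ..}, ...]. A call has 1 to 5 rows; each row is the pose to reach, as a shift and turn from the pose commanded when the call began, along the tool's axes at that moment; what a row does not reach only later rows make up. A row lasts 1/8 s, in which the tool goes at most 62.5 mm and 10.7 degrees, less where a joint would pass 70% of its speed; a pose out of reach is approached as far as the arm can. A call with a gripper value outside its range is refused whole. OPENING is the finger opening in mm, from 0 to 87, set as the call begins (- or left out, the last holds). The fingers move at their own pace and stop on an object; FORCE is the grip in N (left out, the last holds). Time passes only in rows, so rows that repeat a pose let the fingers close. It gives the time, the measured TCP pose, the force, the opening and the grip force at its end, in the units of the state.
- ctrl.get_state(): the state, without advancing time (a new reading comes with each control period).
- ctrl.get_image(name): name is "scene" or "side" or "wrist"; returns (picture, depth): 400x640x3 uint8, red, green, blue; 400x640 float32, m along the optical axis (not along the pixel's ray), 0 where there is no reading.
- ctrl.camera_model(name): a dict with "intrinsics" (3x3 intrinsics, pixels), "origin" and "orientation" of the camera in the world. Camera axes: x right, y down, z forward; pixel columns grow to the right and rows downward; lengths in m; the calibration is good to about 2 mm. The wrist camera is an equidistant fisheye: a pixel r from the principal point sees the ray r / f radians off the axis. A picture is of the moment at which its call begins: read the wrist's pose just before it. camera_model takes no time and is no camera call; for the wrist camera it gives the pose at the moment of the call.
- ctrl.close_job(): hands the job in; it is judged then, once.
Trained networks look in the newest picture that a camera, given by its name, has taken for a name from the list of things; names that differ only in an ending like _2 or _b are one class to them, and where a whole thing is asked for, a point or a joint stands for the part that bears it (a point fixed in the world has none). Each returns a list of dicts, best first, with "confidence" (0 to 1); they miss things now and then, are a little off and sometimes report something else, mostly with a low value. They report only what shows in the picture. A call takes as long as a camera call.
- ctrl.recognise(camera, query): "xyz" ([x, y, z] in m, in world coordinates, good to about 4 mm: the middle of the surface that is visible of it).
- ctrl.mark_of(camera, query): "xyz" ([x, y, z] in m, in world coordinates, good to about 4 mm: a listed point, or the origin of a listed thing).
The state is a dict: "time": time; "joint_positions": joint angles; "qd": joint speeds; "joint_torque": joint torques, N m; "position": TCP position; "tool_rot": TCP orientation; "ft_force": force on the tool from outside, world axes, zero at the start; "torque": the same for the moment, N m; "grip_width": opening from 0.0 (shut) to 1.0 (fully open); "grip_force": force on a finger pad.
Only numpy, scipy, OpenCV 4.12 (cv2) and the standard library are available. Lean on these libraries where they do the work, as an engineer would, in place of code of your own. Each camera call takes 0.05 s, during which the arm holds its last target. There are 200 camera calls.

## Working session

There is one attempt and no reset: what is moved stays moved. The work goes in short steps, Python scripts to look and compute and a shell command to move; the robot and the scene stay as the last step left them, time stands still between calls to the robot, and variables do not carry over. Pictures are saved under pics/ and viewed, at most 10 in all, crops included, and the job is handed in when it is done.

```bash
mkdir -p pics; cat > h.py <<'E'
from bench import ctrl
import numpy as np, cv2
from scipy.spatial.transform import Rotation as R
E
python3 - <<'E'
from h import *
s=ctrl.get_state();print(s['time'],s['position'],s['tool_rot'],s['grip_width']);print(R.from_rotvec(s['tool_rot']).as_matrix().round(3))
ims=[]
for c in ['scene','side']:
    im,d=ctrl.get_image(c);ims.append(im)
    cv2.imwrite(f'pics/{c}0.png',im[:,:,::-1])
    for q in ['lid_press','lid_hinge','power_rear','feed_top','pause_top','printer','mug','tape','spare','stapler']:
        r=ctrl.mark_of(c,q);print(c,q,[(np.round(a['xyz'],3).tolist(),round(a['confidence'],2)) for a in r[:2]])
E
```

```text
0.0 [ 0.25036821 -0.59927699  0.24047162] [-3.07845720e+00 -6.17402730e-01  7.23842461e-04] 0.9945409577129976
[[ 0.923  0.386 -0.001]
 [ 0.386 -0.923  0.002]
 [-0.    -0.002 -1.   ]]
scene lid_press [([0.594, 0.066, 0.212], 0.68), ([0.586, 0.24, -0.003], 0.53)]
scene lid_hinge [([0.713, 0.032, 0.15], 0.81)]
scene power_rear [([0.626, -0.062, 0.165], 0.89)]
scene feed_top [([0.506, -0.004, 0.13], 0.42)]
scene pause_top [([0.533, 0.104, 0.139], 0.52)]
scene printer []
scene mug [([0.468, -0.133, 0.001], 0.95)]
scene tape [([0.744, 0.237, 0.001], 0.81)]
scene spare [([0.583, 0.238, -0.002], 0.79)]
scene stapler [([0.622, -0.2, -0.002], 0.67)]
side lid_press [([0.601, 0.064, 0.217], 0.86)]
side lid_hinge [([0.714, 0.034, 0.148], 0.73), ([0.623, -0.062, 0.166], 0.66)]
side power_rear [([0.626, -0.059, 0.164], 0.69), ([0.605, 0.03, -0.0], 0.38)]
side feed_top [([0.505, -0.003, 0.134], 0.64)]
side pause_top [([0.539, 0.103, 0.134], 0.64)]
side printer [([0.608, 0.025, 0.002], 0.9)]
side mug [([0.466, -0.128, -0.001], 0.55), ([0.622, -0.062, 0.164], 0.34)]
side tape [([0.746, 0.232, -0.001], 0.96)]
side spare [([0.584, 0.242, 0.003], 0.93), ([0.604, 0.031, 0.0], 0.37)]
side stapler []
```

View pics/scene0.png

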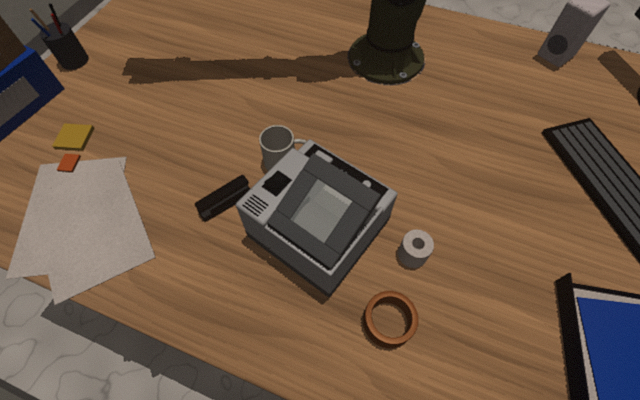

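View pics/side0.png

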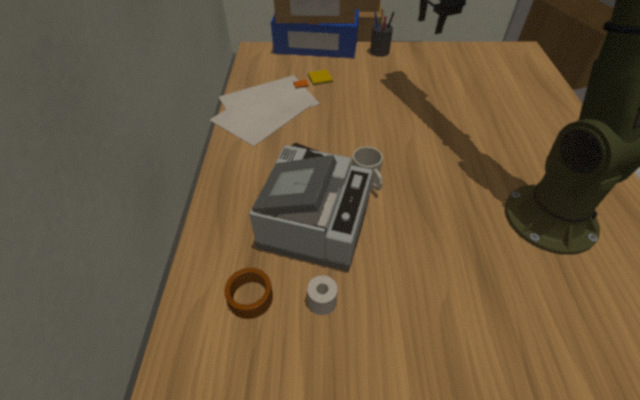

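```bash
python3 - <<'E'
from h import *
P={'lid_press':[.598,.065,.215],'lid_hinge':[.7135,.033,.149],'power_rear':[.626,-.0605,.165],'feed_top':[.5055,-.0035,.132],'pause_top':[.536,.1035,.136]}
for c in ['scene','side']:
    m=ctrl.camera_model(c);Rm=np.array(m['orientation']);Rm=Rm if Rm.shape==(3,3) else R.from_rotvec(Rm).as_matrix()
    for k,p in P.items():
        v=np.array(m['intrinsics'])@(Rm.T@(np.array(p)-m['origin']));print(c,k,(v[:2]/v[2]).round(0))
f=np.array([.5055,-.0035]);p=np.array([.536,.1035]);d=p-f;print(np.linalg.norm(d),np.degrees(np.arctan2(-d[0],d[1])))
l=np.array([.598,.065])-[.7135,.033];print(np.linalg.norm(l),np.degrees(np.arctan2(-l[1],-l[0])))
E
```

```text
scene lid_press [339. 179.]
scene lid_hinge [298. 244.]
scene power_rear [271. 184.]
scene feed_top [322. 156.]
scene pause_top [367. 183.]
side lid_press [317. 176.]
side lid_hinge [267. 186.]
side power_rear [306. 153.]
side feed_top [357. 180.]
side pause_top [345. 214.]
0.111262077996054 -15.910028140283535
0.11985094909928753 -15.485726156909761
```

The scene view shows the printer centred near (318,215) and yawed about -16°, with the lid partly open. The mug is at (277,145), the stapler at (222,197), the spare roll at (416,248) and the tape at (391,318). The detector marks project onto the right parts: rocker (271,184), feed key on the front panel (322,156). Their spacings also fit, with feed to pause at 111 mm.

Next I'll close the fingers, rise, turn the tool to the printer's yaw and travel towards the lid.

```bash
python3 -m crank '[{"tx":46,"ty":-38,"tz":-20,"turn":1.6},{"tx":92,"ty":-77,"tz":-40,"turn":3.2},{"tx":139,"ty":-115,"tz":-60,"turn":4.8},{"tx":185,"ty":-154,"tz":-60,"turn":6.4},{"tx":231,"ty":-192,"tz":-60,"turn":7.7}]' 0
cat > goto.py <<'E'
import sys
from h import *
# goto.py x y tipz : shift in tool axes mm to put fingertip there, turn to yaw -15.7
s=ctrl.get_state();M=R.from_rotvec(s['tool_rot']).as_matrix();p=np.array(s['position'])
t=np.array([float(a) for a in sys.argv[1:4]])+[0,0,ctrl.tip_extent]
yaw=np.degrees(np.arctan2(M[1,0],M[0,0]))
print(s['time'],p.round(4),'yaw',yaw.round(1),'tool shift mm',(M.T@(t-p)*1000).round(1),'turn',((yaw+15.7)/5).round(2),'F',np.round(s['ft_force'],2))
E
python3 goto.py .598 .0655 .28
```

```text
time: 1.72
position: [0.3907, -0.3316, 0.3023]
tool_rot: [3.11, -0.438, 0.002]
ft_force: [0.5, -0.3, -0.1]
grip_width: 0.514
grip_force: 0.0
1.725 [ 0.3907 -0.3316  0.3023] yaw -16.0 tool shift mm [  89.6 -438.9    3. ] turn -0.07 F [ 0.47 -0.31 -0.07]
```

```bash
python3 -m crank '[{"tx":12,"ty":-55},{"tx":24,"ty":-110},{"tx":35,"ty":-165},{"tx":47,"ty":-220},{"tx":59,"ty":-275}]'; python3 goto.py .598 .0655 .28
```

```text
1.725 [ 0.3907 -0.3316  0.3023] yaw -16.0 tool shift mm [  89.6 -438.9    3. ] turn -0.07 F [ 0.47 -0.31 -0.07]$[0]: bad value
```

```bash
python3 -m crank '[{"tx":10,"ty":-54},{"tx":20,"ty":-109},{"tx":30,"ty":-163},{"tx":30,"ty":-163}]'; python3 goto.py .598 .0655 .28
```

```text
1.725 [ 0.3907 -0.3316  0.3023] yaw -16.0 tool shift mm [  89.6 -438.9    3. ] turn -0.07 F [ 0.47 -0.31 -0.07]$[0]: bad value
```

All four keys are needed in each row.

```bash
python3 -m crank '[{"tx":12,"ty":-55,"tz":0,"turn":0},{"tx":24,"ty":-110,"tz":0,"turn":0},{"tx":35,"ty":-165,"tz":0,"turn":0},{"tx":47,"ty":-220,"tz":0,"turn":0},{"tx":59,"ty":-275,"tz":0,"turn":0}]'; python3 goto.py .598 .0655 .28
```

```text
time: 2.35
position: [0.5221, -0.0835, 0.3019]
tool_rot: [3.111, -0.433, 0.002]
ft_force: [0.2, -0.9, 0.1]
grip_width: 0.018
grip_force: 0.0
2.35 [ 0.5221 -0.0835  0.3019] yaw -15.8 tool shift mm [  32.4 -164.1    2.9] turn -0.03 F [ 0.24 -0.86  0.14]
```

```bash
python3 -m crank '[{"tx":11,"ty":-55,"tz":0,"turn":0},{"tx":22,"ty":-110,"tz":0,"turn":0},{"tx":33,"ty":-164,"tz":0,"turn":0},{"tx":33,"ty":-164,"tz":20,"turn":0},{"tx":33,"ty":-164,"tz":40,"turn":0}]'; python3 goto.py .598 .0655 .158
```

```text
time: 2.98
position: [0.598, 0.0642, 0.2607]
tool_rot: [3.112, -0.431, 0.0]
ft_force: [0.2, 0.2, 1.0]
grip_width: 0.007
grip_force: 0.0
2.975 [0.598  0.0642 0.2607] yaw -15.8 tool shift mm [-0.4 -1.2 83.7] turn -0.01 F [0.21 0.22 1.  ]
```

```bash
python3 -m crank '[{"tx":0,"ty":0,"tz":16,"turn":0},{"tx":0,"ty":0,"tz":32,"turn":0},{"tx":0,"ty":0,"tz":48,"turn":0},{"tx":0,"ty":0,"tz":62,"turn":0},{"tx":0,"ty":0,"tz":74,"turn":0}]'; python3 goto.py .598 .0655 .158
```

```text
time: 3.6
position: [0.5977, 0.0637, 0.1867]
tool_rot: [3.112, -0.432, -0.001]
ft_force: [-1.6, -0.5, 2.6]
grip_width: 0.009
grip_force: 1.0
3.6 [0.5977 0.0637 0.1867] yaw -15.8 tool shift mm [-0.2 -1.8  9.7] turn -0.02 F [-1.58 -0.48  2.59]
```

```bash
python3 -m crank '[{"tx":0,"ty":0,"tz":5,"turn":0},{"tx":0,"ty":0,"tz":9,"turn":0},{"tx":0,"ty":0,"tz":11,"turn":0},{"tx":0,"ty":0,"tz":11,"turn":0}]'; python3 goto.py .598 .0655 .158
```

```text
time: 4.1
position: [0.5979, 0.0638, 0.1774]
tool_rot: [3.111, -0.432, 0.001]
ft_force: [-2.2, -0.8, 4.5]
grip_width: 0.004
grip_force: 2.3
4.1 [0.5979 0.0638 0.1774] yaw -15.8 tool shift mm [-0.4 -1.6  0.4] turn -0.02 F [-2.24 -0.84  4.49]
```

```bash
python3 -m crank '[{"tx":0,"ty":0,"tz":2,"turn":0},{"tx":0,"ty":0,"tz":4,"turn":0},{"tx":0,"ty":0,"tz":4,"turn":0},{"tx":0,"ty":0,"tz":4,"turn":0}]'; python3 goto.py .598 .0655 .158
```

```text
time: 4.6
position: [0.598, 0.0639, 0.1772]
tool_rot: [3.11, -0.432, 0.003]
ft_force: [-10.4, -2.4, 22.4]
grip_width: 0.008
grip_force: 11.4
4.6 [0.598  0.0639 0.1772] yaw -15.8 tool shift mm [-0.5 -1.6  0.2] turn -0.02 F [-10.44  -2.39  22.42]
```

The lid is on its hard stop: the tip is at 158 mm and the force rose to 22 N. I'll lift off and move over the rocker, then measure again.

```bash
python3 -m crank '[{"tx":0,"ty":0,"tz":-20,"turn":0},{"tx":0,"ty":0,"tz":-60,"turn":0},{"tx":0,"ty":0,"tz":-100,"turn":0},{"tx":0,"ty":0,"tz":-100,"turn":0}]'; python3 - <<'E'
from h import *
for c in ['side','wrist','scene']:
    im,d=ctrl.get_image(c);cv2.imwrite(f'pics/{c}1.png',im[:,:,::-1])
    for q in ['lid_press','lid_hinge','power_rear','feed_top','pause_top']:
        r=ctrl.mark_of(c,q);print(c,q,[(np.round(a['xyz'],3).tolist(),round(a['confidence'],2)) for a in r[:2]])
E
python3 goto.py .626 -.0605 .2
```

```text
time: 5.1
position: [0.6002, 0.0643, 0.2768]
tool_rot: [-3.11, 0.432, -0.012]
ft_force: [0.1, 0.1, -0.9]
grip_width: 0.003
grip_force: 0.0
side lid_press []
side lid_hinge [([0.715, 0.034, 0.152], 0.75)]
side power_rear []
side feed_top [([0.506, -0.0, 0.136], 0.7)]
side pause_top [([0.537, 0.104, 0.131], 0.62)]
wrist lid_press [([0.583, 0.068, 0.158], 0.74), ([0.624, -0.06, 0.168], 0.73)]
wrist lid_hinge [([0.714, 0.034, 0.146], 0.92)]
wrist power_rear [([0.622, -0.06, 0.167], 0.58)]
wrist feed_top []
wrist pause_top []
scene lid_press [([0.582, 0.07, 0.158], 0.7)]
scene lid_hinge [([0.712, 0.034, 0.15], 0.96)]
scene power_rear [([0.626, -0.066, 0.165], 0.76)]
scene feed_top [([0.506, -0.003, 0.134], 0.55), ([0.62, -0.199, -0.003], 0.2)]
scene pause_top []
6.0 [0.5979 0.0637 0.2725] yaw -15.8 tool shift mm [ 60.9 111.9  53.6] turn -0.02 F [-0.08  0.72  0.35]
```

View pics/wrist1.png

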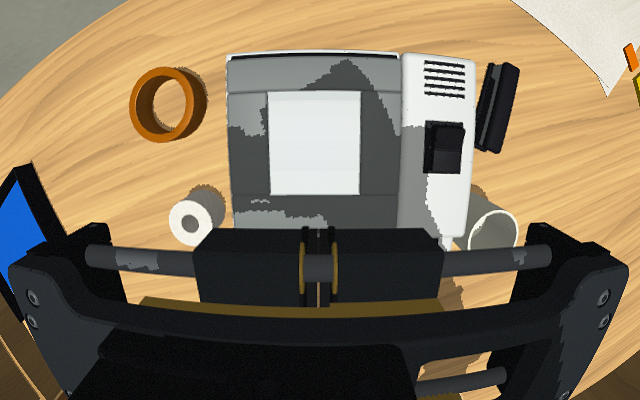

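The wrist view shows the lid lying flat and shut (230–400, 55–225). The rocker is at (444,147) with its rear half towards (444,135), which agrees with the detections at about (0.626, -0.062, 0.166).

```bash
python3 -m crank '[{"tx":31,"ty":56,"tz":0,"turn":0},{"tx":62,"ty":113,"tz":0,"turn":0},{"tx":62,"ty":113,"tz":25,"turn":0},{"tx":62,"ty":113,"tz":50,"turn":0},{"tx":62,"ty":113,"tz":65,"turn":0}]'; python3 goto.py .627 -.0615 .160
```

```text
time: 6.62
position: [0.6262, -0.0621, 0.2061]
tool_rot: [3.112, -0.433, -0.002]
ft_force: [-0.4, 0.3, 0.2]
grip_width: 0.008
grip_force: 0.0
6.625 [ 0.6262 -0.0621  0.2061] yaw -15.8 tool shift mm [ 0.6 -0.8 27.1] turn -0.03 F [-0.43  0.25  0.16]
```

```bash
python3 -m crank '[{"tx":1,"ty":-1,"tz":12,"turn":0},{"tx":1,"ty":-1,"tz":20,"turn":0},{"tx":1,"ty":-1,"tz":24,"turn":0},{"tx":1,"ty":-1,"tz":27,"turn":0},{"tx":1,"ty":-1,"tz":27,"turn":0}]'; python3 goto.py .627 -.0615 .160
```

```text
time: 7.25
position: [0.6279, -0.0611, 0.1807]
tool_rot: [3.112, -0.432, -0.0]
ft_force: [0.0, 0.2, -0.1]
grip_width: 0.004
grip_force: 0.0
7.25 [ 0.6279 -0.0611  0.1807] yaw -15.8 tool shift mm [-0.8  0.6  1.7] turn -0.02 F [ 0.03  0.15 -0.05]
```

```bash
python3 -m crank '[{"tx":0,"ty":0,"tz":2,"turn":0},{"tx":0,"ty":0,"tz":4,"turn":0},{"tx":0,"ty":0,"tz":4,"turn":0}]'; python3 goto.py .627 -.0615 .160
```

```text
time: 7.62
position: [0.6281, -0.0612, 0.1803]
tool_rot: [3.11, -0.432, 0.002]
ft_force: [-6.8, -0.4, 15.9]
grip_width: 0.003
grip_force: 8.0
7.625 [ 0.6281 -0.0612  0.1803] yaw -15.8 tool shift mm [-0.9  0.6  1.3] turn -0.03 F [-6.8  -0.44 15.92]
```

The rocker is on its hard stop: 16 N with the tip at 161 mm, about 5 mm below where it started. I'll lift, move above the feed key and look.

```bash
python3 -m crank '[{"tx":0,"ty":0,"tz":-30,"turn":0},{"tx":0,"ty":0,"tz":-80,"turn":0},{"tx":-45,"ty":-8,"tz":-80,"turn":0},{"tx":-90,"ty":-16,"tz":-80,"turn":0},{"tx":-90,"ty":-16,"tz":-80,"turn":0}]'; python3 - <<'E'
from h import *
for c in ['wrist','side','scene']:
    im,d=ctrl.get_image(c);cv2.imwrite(f'pics/{c}2.png',im[:,:,::-1])
    for q in ['power_rear','feed_top','pause_top']:
        r=ctrl.mark_of(c,q);print(c,q,[(np.round(a['xyz'],3).tolist(),round(a['confidence'],2)) for a in r[:2]])
E
python3 goto.py .506 -.0025 .144
```

```text
time: 8.25
position: [0.5434, -0.0192, 0.2569]
tool_rot: [3.111, -0.427, -0.001]
ft_force: [0.0, 0.8, 1.1]
grip_width: 0.005
grip_force: 0.0
wrist power_rear [([0.628, -0.063, 0.164], 0.83)]
wrist feed_top [([0.505, -0.001, 0.131], 0.61)]
wrist pause_top [([0.536, 0.104, 0.132], 0.53)]
side power_rear [([0.627, -0.06, 0.16], 0.51)]
side feed_top [([0.509, 0.001, 0.135], 0.66)]
side pause_top [([0.586, 0.244, 0.0], 0.61), ([0.538, 0.105, 0.134], 0.39)]
scene power_rear [([0.628, -0.066, 0.16], 0.59)]
scene feed_top [([0.506, 0.0, 0.13], 0.76)]
scene pause_top [([0.536, 0.103, 0.132], 0.49)]
8.85 [ 0.5459 -0.0213  0.2563] yaw -15.8 tool shift mm [-43.5  -7.2  93.4] turn -0.03 F [0.41 0.27 0.76]
```

View pics/wrist2.png

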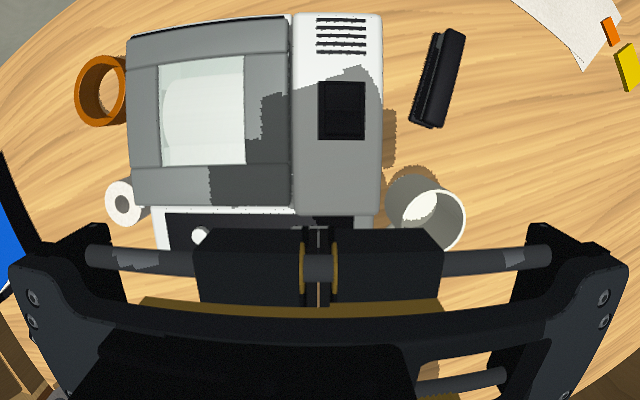

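The wrist view shows the rocker at (341,111), with power_rear now at z≈0.161, so it is on. The lid is shut and the pause key at (200,236) is well clear of the tool. The feed key measures (0.506, -0.001, 0.134), so I'll go down over it.

```bash
python3 -m crank '[{"tx":-22,"ty":-4,"tz":0,"turn":0},{"tx":-44,"ty":-8,"tz":0,"turn":0},{"tx":-44,"ty":-8,"tz":40,"turn":0},{"tx":-44,"ty":-8,"tz":80,"turn":0},{"tx":-44,"ty":-8,"tz":90,"turn":0}]'; python3 goto.py .506 -.001 .129
```

```text
time: 9.48
position: [0.5039, -0.0016, 0.1643]
tool_rot: [3.111, -0.432, -0.007]
ft_force: [0.0, -0.0, 0.4]
grip_width: 0.007
grip_force: 0.0
9.475 [ 0.5039 -0.0016  0.1643] yaw -15.8 tool shift mm [ 2.  -1.2 16.3] turn -0.02 F [ 0.05 -0.    0.37]
```

```bash
python3 -m crank '[{"tx":1,"ty":-1,"tz":8,"turn":0},{"tx":1,"ty":-1,"tz":13,"turn":0},{"tx":1,"ty":-1,"tz":16,"turn":0},{"tx":1,"ty":-1,"tz":19,"turn":0},{"tx":1,"ty":-1,"tz":19,"turn":0}]'; python3 goto.py .506 -.001 .129
```

```text
time: 10.1
position: [0.5077, -0.0008, 0.1485]
tool_rot: [-3.112, 0.432, -0.003]
ft_force: [1.2, 0.2, 4.3]
grip_width: 0.009
grip_force: 1.9
10.1 [ 0.5077 -0.0008  0.1485] yaw -15.8 tool shift mm [-1.6  0.7  0.5] turn -0.02 F [1.16 0.25 4.29]
```

Force is 4.3 N with the tip at 129.5 mm, so the key is close to its stop. I'll press a little further, then let it up.

```bash
python3 -m crank '[{"tx":0,"ty":0,"tz":2,"turn":0},{"tx":0,"ty":0,"tz":3,"turn":0},{"tx":0,"ty":0,"tz":3,"turn":0}]'; python3 goto.py .506 -.001 .129
```

```text
time: 10.48
position: [0.5078, -0.0008, 0.1481]
tool_rot: [3.111, -0.432, 0.004]
ft_force: [-6.1, 1.0, 21.5]
grip_width: 0.005
grip_force: 10.8
10.475 [ 0.5078 -0.0008  0.1481] yaw -15.8 tool shift mm [-1.7  0.7  0.1] turn -0.02 F [-6.11  1.   21.49]
```

The feed key is on its hard stop, 5 mm down. I'll retract and check.

```bash
python3 -m crank '[{"tx":0,"ty":0,"tz":-20,"turn":0},{"tx":0,"ty":0,"tz":-70,"turn":0},{"tx":0,"ty":0,"tz":-120,"turn":0},{"tx":0,"ty":0,"tz":-140,"turn":0},{"tx":0,"ty":0,"tz":-140,"turn":0}]'; python3 - <<'E'
from h import *
for c in ['wrist','side','scene']:
    im,d=ctrl.get_image(c);cv2.imwrite(f'pics/{c}3.png',im[:,:,::-1])
    for q in ['power_rear','feed_top','lid_press','mug','stapler','spare','tape']:
        r=ctrl.mark_of(c,q);print(c,q,[(np.round(a['xyz'],3).tolist(),round(a['confidence'],2)) for a in r[:1]])
E
python3 goto.py .506 -.001 .129
```

```text
time: 11.1
position: [0.5076, -0.0009, 0.2859]
tool_rot: [3.111, -0.433, 0.005]
ft_force: [0.6, 0.1, -0.5]
grip_width: 0.006
grip_force: 0.0
wrist power_rear [([0.624, -0.06, 0.164], 0.63)]
wrist feed_top [([0.507, -0.002, 0.134], 0.68)]
wrist lid_press [([0.586, 0.07, 0.156], 0.74)]
wrist mug [([0.47, -0.129, -0.001], 0.65)]
wrist stapler [([0.626, -0.202, -0.003], 0.88)]
wrist spare [([0.586, 0.241, -0.002], 0.62)]
wrist tape [([0.745, 0.232, -0.001], 0.72)]
side power_rear [([0.63, -0.062, 0.16], 0.69)]
side feed_top [([0.502, -0.002, 0.132], 0.55)]
side lid_press [([0.583, 0.069, 0.16], 0.73)]
side mug []
side stapler []
side spare [([0.586, 0.241, 0.002], 0.88)]
side tape []
scene power_rear [([0.628, -0.064, 0.159], 0.56)]
scene feed_top [([0.506, -0.001, 0.135], 0.67)]
scene lid_press [([0.58, 0.068, 0.16], 0.61)]
scene mug [([0.469, -0.133, 0.003], 0.8)]
scene stapler [([0.622, -0.199, 0.0], 0.86)]
scene spare [([0.581, 0.238, -0.004], 0.81)]
scene tape [([0.742, 0.236, 0.0], 0.91)]
12.3 [ 0.5069 -0.0009  0.2846] yaw -15.8 tool shift mm [ -0.8   0.3 136.6] turn -0.02 F [-0.11  0.69  0.29]
```

```bash
python3 -c "
from bench import ctrl
print(ctrl.close_job())"
```

```text
the job is handed in; nothing more can be done
None
```

The job is handed in: the lid was pushed shut, then the rocker switched on, then the feed key pressed fully and released; final checks showed the lid, rocker and feed key as required and the loose items unmoved, but no verdict came back.

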